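Clamp the power modules in the torque-limited jig

TASK

Lift the blue instrument case off its mat and stand it clear to one side, lay every finned power module that was hidden behind it in the tray of the clamp jig, and shut the jig's clear cover fully. Then turn the latch's black T-grip clockwise until its torque limiter slips, and stop there: let it slip visibly (10 degrees or more), but not by as much as an eighth of a turn. Finish with the case standing squarely on the middle of its mat again, and leave the other things on the bench where they are.

Things in the scene. Friction and masses are not known exactly. Their poses are not given: they have to be found in the camera images.
- case_grip (a point): Instrument case: blue box 80 (x) x 130 (y) x 100 mm tall, about 0.6 kg, black carrying handle on top. Point: middle of the handle's bar, 134 mm above the case's underside; bar 12 mm square in section, 90 mm long along the case's y, 28 mm clear underneath between its end posts. z is up. At the start it stands on its mat, close in front of the modules.
- mat_mid (a point): The case's place: a fixed black rubber mat, 110 (x) x 160 (y) x 3 mm. Point: centre of its upper face; the case belongs in the middle of it with the same x and y axes (a half turn is as good). With the case on the mat its handle point is 134 mm above this point. The modules stand beyond it, on its +x side.
- jig_bed (a point): Clamp jig, fixed: aluminium tray with hinged clear cover and a latch. Point: centre of the tray's inner floor, 20 mm above the bench. Inside 110 (x) x 220 (y) mm, walls 5 mm thick, rim 35 mm above the floor. Cover's hinge on the +x rim; latch axis in front, at x = -105 mm, y = 0. Three modules fit side by side along y, long sides along x, 68 mm apart. Jig and mat may be swapped left for right.
- cover (a joint): Angle of the jig's cover: 0 = shut flat on the tray rim, about 1.8 = standing open, leaning back. Stiff hinge: it stays where it is left and takes 1 to 3 N at its free edge to move. The cover is a clear panel 120 x 230 x 6 mm with a dark steel frame; shut, its top is 61.5 mm above the bench.
- cover_hinge (a point): Middle of the cover's hinge line, fixed: 60 mm from jig_bed along the jig's +x, 55.5 mm above the bench. Axes are the cover's own; with the cover shut it reaches 120 mm from here along -x, its own z is the outer face's normal (outer face at z = 6 mm). Opening is a positive turn about y.
- cover_edge (a point): The middle of the cover's free edge, on its outer face, 120 mm from the hinge line.
- latch (a joint): Angle of the latch's steel arm, growing clockwise seen from above. The arm (60 mm long, 14 mm wide, 63 to 71 mm above the bench) lies under the T-grip. It starts at 0 to 0.35, beside the cover, and meets a fixed stop at 1.3, pointing along the jig's +x over the cover's edge. It turns easily (0.05 N m) and stays where left.
- grip (a joint): How far the T-grip has slipped on the latch arm, clockwise from above positive; 0 at the start. The T-grip drives the arm through a torque limiter: it carries the arm along without slipping until the arm meets its stop; from there, at 0.25 N m, the T-grip slips on while the arm stays still. No spring-back.
- grip_mid (a point): The middle of the latch's T-grip: a black bar 64 mm long, 12 mm wide, 28 mm tall (80 to 108 mm above the bench) on a vertical axis through this point, 94 mm above the bench. Its own x is along the bar; pinch it across its own y. Turn it clockwise seen from above to close the latch.
- mod1_mid (a point): A power module with a finned aluminium heat sink: a block 50 (x) x 32 (y) x 30 mm (z), about 0.11 kg. This point is its centre, 15 mm above its underside. Pinch it across its own y. It starts on the bench behind the case. One of two or three; None when absent.
- mod2_mid (a point): A power module with a finned aluminium heat sink: a block 50 (x) x 32 (y) x 30 mm (z), about 0.11 kg. This point is its centre, 15 mm above its underside. Pinch it across its own y. It starts on the bench behind the case. One of two or three; None when absent.
- mod3_mid (a point): A power module with a finned aluminium heat sink: a block 50 (x) x 32 (y) x 30 mm (z), about 0.11 kg. This point is its centre, 15 mm above its underside. Pinch it across its own y. It starts on the bench behind the case. One of two or three; None when absent.
- pot: Bystander, to be left where it is: a small screw pot, white cap (40 mm across, 40 mm tall), stands in front of the mat. Origin at the middle of its underside.
- flux: Bystander, to be left where it is: a flux jar with a dark cap (38 mm across, 50 mm tall), stands beyond the modules. Origin at the middle of its underside.
- meter: Bystander, to be left where it is: a hand multimeter lying flat (150 x 78 x 36 mm). Origin at the middle of its underside.
- spool: Bystander, to be left where it is: a solder spool (56 mm across, 40 mm tall). Origin at the middle of its underside.
- driver: Bystander, to be left where it is: a screwdriver with a yellow handle lying on the bench, about 200 mm long along its x.
- mug: Bystander, to be left where it is: a white mug (72 mm across, 85 mm tall). Origin at the middle of its underside.
Mind the look-alikes: they are no part of the job. Leave any green look-alike of the part that bears case_grip alone. Leave any red look-alike of the part that bears mod3_mid alone.

How it is judged:
By the outcome, as a careful person would: the job done as asked, in the order asked, and still so for the second after the job is handed in, with the robot touching nothing.
Of mod1, mod2, mod3 only 2 to 3 are there at a start; the rules pass over those that are not, and their reading is None.
At some moment in a run one of case, mod1, mod2, mod3 may be knocked a few centimetres aside while the robot is not near it.
Once in a run the grip may slacken for a moment while it holds something.
It also fails if it takes over 208 s, if anything falls off the work surface, if the arm or the gripper's body presses on something with over 40 N, if the wrist force passes 120 N, or if a joint passes its speed limit or range.

ROBOT

A 6-joint arm with a two-finger parallel gripper is mounted at the origin on the work surface. World frame = base frame: x ahead of the robot, y to its left, z up, the work surface at z = 0. Lengths are in m, angles in rad, forces in N, time in s.
With the tool pointing down it reaches from about 0.25 to 0.725 m from the base axis. Payload 4 kg.
Tool frame: the origin (TCP) lies on the front face of the gripper's body, between the roots of the fingers; the fingertips stand 73 mm ahead of it and the grasp point (between the pads) lies bot.tcp_to_grasp ahead of it (bot.tcp_to_grasp is the distance from the TCP to the grasp point, in m); z points along the fingers, y is the line along which they close (so a half turn about z gives the same grasp; the last joint's range is limited). The gripper opens to 85 mm and grips with 20 to 120 N. Pads are 22 mm wide; open, the fingers measure 114 mm over their backs; the gripper's body (76 mm by 85 mm) begins 54 mm behind the grasp point. The pads swing forward as they close: fully open they stand 13 mm farther back than shut.
Start: joints at [-1.177, 0.241, 0.005, 1.335, 0, 1.571], TCP at [0.192, -0.462, 0.304] pointing down, gripper open.
Joint ranges: [-2.72, 2.72], [-1.05, 1.87], [-1.09, 1.28], [-1.99, 2.15], [-1.42, 1.44], [-3.14, 3.14]. Speed limits (rad/s): [2.79, 2.79, 3.14, 3.14, 3.14, 3.14].

INTERFACE

Orientations are given as a unit quaternion [x, y, z, w].
In Python, from workcell import bot gives the robot as it stands.
- The arm moves only by the shell command python3 -m jog 'ROWS' [OPENING]. ROWS is JSON, one flat list of numbers, 6 for each row, row after row: the shift along the world's x, y, z scaled (see below), then the turn, a rotation vector about the world's x, y, z scaled (see below). In form: [tx, ty, tz, wx, wy, wz, tx, ty, tz, wx, wy, wz, ...]. A call has 1 to 10 rows; each row is the pose to reach, as a shift and turn from the pose commanded when the call began; what a row does not reach only later rows make up. The controller multiplies each number of a shift by 800 mm and each number of a turn by 2 rad. A row lasts 1/12 s, in which the tool goes at most 41.7 mm and 7.16 degrees, less where a joint would pass 70% of its speed; a pose out of reach is approached as far as the arm can. A call with a number of a shift or a turn outside -1 to 1 is refused whole. A call with a gripper value outside its range is refused whole. OPENING is the opening, from -1 (shut) to 1 (fully open), set as the call begins (- or left out, the last holds). The fingers move at their own pace and stop on an object; the grip force is fixed at half the most. Time passes only in rows, so rows that repeat a pose let the fingers close. It gives the time, the measured TCP pose, the force, the opening and the grip force at its end, in the units of the state.
- bot.get_obs(): the state, without advancing time (a new reading comes with each control period).
- bot.camera(name): name is "scene" or "top" or "wrist"; returns (picture, depth): 384x512x3 uint8, red, green, blue; 384x512 float32, m along the optical axis (not along the pixel's ray), 0 where there is no reading.
- bot.calibration(name): a dict with "intrinsics" (3x3 intrinsics, pixels), "pose" (4x4, takes a point from camera to world coordinates). Camera axes: x right, y up, looking along -z (the intrinsics and any distortion apply to the point x, -y, -z); pixel columns grow to the right and rows downward; lengths in m; the calibration is good to about 2 mm. A picture is of the moment at which its call begins: read the wrist's pose just before it. calibration takes no time and is no camera call; for the wrist camera it gives the pose at the moment of the call.
- bot.job_done(): hands the job in; it is judged then, once.
Trained networks look in the newest picture that a camera, given by its name, has taken for a name from the list of things; names that differ only in an ending like _2 or _b are one class to them, and where a whole thing is asked for, a point or a joint stands for the part that bears it (a point fixed in the world has none). Each returns a list of dicts, best first, with "confidence" (0 to 1); they miss things now and then, are a little off and sometimes report something else, mostly with a low value. They report only what shows in the picture. A call takes as long as a camera call. They do not tell look-alikes from the thing itself.
- bot.find_in(label, camera): "at" ([x, y, z] in m, in the coordinates of the camera as it stood for that picture, good to about 4 mm: the middle of the surface that is visible of it).
- bot.tip_of(label, camera): "at" ([x, y, z] in m, in the coordinates of the camera as it stood for that picture, good to about 4 mm: a listed point, or the origin of a listed thing).
The state is a dict: "clock": time; "joint_pos": joint angles; "joint_vel": joint speeds; "tau": joint torques, N m; "eef_pos": TCP position; "tool_rot": TCP orientation; "ft_force": force on the tool from outside, world axes, zero at the start; "ft_torque": the same for the moment, N m; "grip_width": finger opening in m; "grasp_force": force on a finger pad.
Only numpy, scipy, OpenCV 4.12 (cv2) and the standard library are available. Lean on these libraries where they do the work, as an engineer would, in place of code of your own. Each camera call takes 0.05 s, during which the arm holds its last target. There are 200 camera calls.

## Working session

There is one attempt and no reset: what is moved stays moved. The work goes in short steps, Python scripts to look and compute and a shell command to move; the robot and the scene stay as the last step left them, time stands still between calls to the robot, and variables do not carry over. Pictures are saved under pics/ and viewed, at most 14 in all, crops included, and the job is handed in when it is done.

```bash
ls; mkdir -p pics; cat > h.py <<'E'
from workcell import bot
import numpy as np, cv2
from scipy.spatial.transform import Rotation as R
def snap(cam,name=None):
    T=np.array(bot.calibration(cam)["pose"]);K=np.array(bot.calibration(cam)["intrinsics"])
    im,d=bot.camera(cam)
    if name: cv2.imwrite(f"pics/{name}.png",im[:,:,::-1])
    return im,d,T,K
def world(d,T,K):
    v,u=np.mgrid[:d.shape[0],:d.shape[1]]
    p=np.stack([(u-K[0,2])/K[0,0]*d,-(v-K[1,2])/K[1,1]*d,-d],-1)
    return p@T[:3,:3].T+T[:3,3]
def tow(T,a): return T[:3,:3]@np.array(a)+T[:3,3]
def topix(p,T,K):
    q=T[:3,:3].T@(np.array(p)-T[:3,3]); return np.round([K[0,2]+K[0,0]*q[0]/-q[2],K[1,2]+K[1,1]*q[1]/q[2]])
E
python3 - <<'E'
from h import *
o=bot.get_obs();print(o["clock"],o["eef_pos"],o["tool_rot"],bot.tcp_to_grasp,o["grip_width"])
ims=[]
for c in("top","scene"):
    im,d,T,K=snap(c,c+"0")
    print(c,K.tolist(),T.round(3).tolist(),bot.calibration(c).keys())
    for l in["case_grip","mat_mid","jig_bed","cover_edge","grip_mid","mod1_mid","mod2_mid","mod3_mid"]:
        print(l,[(tow(T,r["at"]).round(3).tolist(),round(r["confidence"],2),topix(tow(T,r["at"]),T,K).tolist()) for r in bot.tip_of(l,c)[:4]])
E
```

```text
pics
0.0 [ 0.19165839 -0.46127191  0.30298898] [ 9.80684595e-01  1.95592829e-01 -2.16536635e-04 -1.05958517e-03] 0.0539 0.08502361118323572
top [[392.66702877371523, 0.0, 256.0002379659437], [0.0, 392.66702877371523, 190.79939381226137], [0.0, 0.0, 1.0]] [[-0.018, 0.986, -0.168, 0.312], [-1.0, -0.015, 0.019, 0.045], [0.016, 0.169, 0.986, 1.252], [0.0, 0.0, 0.0, 1.0]] dict_keys(['intrinsics', 'pose'])
case_grip [([0.495, -0.205, 0.135], 0.91, [335.0, 192.0]), ([0.405, -0.424, 0.131], 0.71, [412.0, 222.0])]
mat_mid [([0.496, -0.211, 0.004], 0.82, [328.0, 198.0]), ([0.376, -0.232, 0.003], 0.61, [336.0, 236.0]), ([0.548, 0.233, 0.055], 0.41, [187.0, 182.0]), ([0.58, -0.225, 0.015], 0.31, [332.0, 172.0])]
jig_bed [([0.49, 0.234, 0.021], 0.79, [189.0, 202.0])]
cover_edge [([0.584, 0.225, 0.17], 0.64, [184.0, 161.0])]
grip_mid [([0.577, -0.226, 0.016], 0.65, [332.0, 173.0]), ([0.385, 0.245, 0.092], 0.46, [181.0, 234.0])]
mod1_mid [([0.489, 0.234, 0.017], 0.67, [189.0, 202.0]), ([0.496, -0.21, 0.008], 0.59, [328.0, 198.0]), ([0.575, -0.295, 0.016], 0.45, [353.0, 173.0])]
mod2_mid [([0.581, -
[... 736 characters left out ...]
, 0.61, [222.0, 259.0])]
jig_bed [([0.491, 0.236, 0.021], 0.8, [293.0, 175.0])]
cover_edge [([0.583, 0.229, 0.168], 0.93, [321.0, 147.0]), ([0.66, -0.225, -0.002], 0.75, [271.0, 290.0])]
grip_mid [([0.513, 0.47, -0.001], 0.72, [324.0, 152.0]), ([0.381, 0.248, 0.09], 0.71, [268.0, 148.0]), ([0.491, 0.232, 0.022], 0.65, [292.0, 175.0])]
mod1_mid [([0.572, -0.294, 0.014], 0.7, [227.0, 290.0]), ([0.496, -0.208, 0.006], 0.48, [222.0, 259.0])]
mod2_mid [([0.581, -0.225, 0.013], 0.87, [245.0, 274.0]), ([0.572, -0.298, 0.015], 0.74, [227.0, 291.0])]
mod3_mid [([0.583, -0.138, 0.017], 0.88, [262.0, 253.0]), ([0.674, -0.133, 0.011], 0.82, [292.0, 266.0]), ([0.719, 0.009, -0.001], 0.6, [327.0, 243.0])]
```

View pics/top0.png

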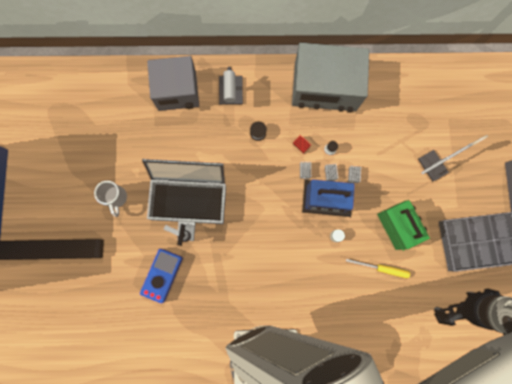

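View pics/scene0.png

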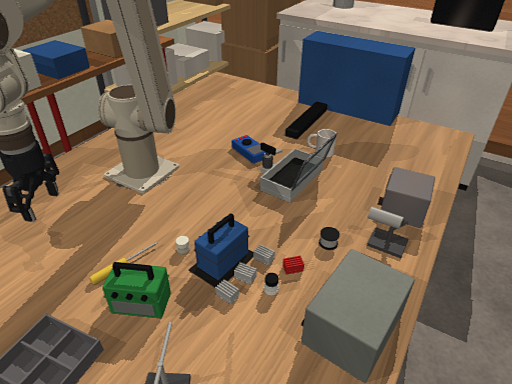

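Candidates:
- **Cases:** blue at top px (329,197) and green at (404,225). Blue is the one I want.
- **Modules:** grey finned at (306,170), (331,172) and (354,173). The red one at (302,145) is a look-alike.
- **Blue meter:** (162,275), not part of the job.

Next I'll compute the yaws roughly and go for a closer look.

```bash
cat >> h.py <<'E'
def rect(W,mask,lo,hi,c=None,r=.12):
    m=mask&(W[...,2]>lo)&(W[...,2]<hi)
    if c is not None: m&=(np.hypot(W[...,0]-c[0],W[...,1]-c[1])<r)
    n,l,s,_=cv2.connectedComponentsWithStats(m.astype(np.uint8))
    if n<2: return None
    m=l==1+np.argmax(s[1:,4]); p=W[m]
    (x,y),(a,b),t=cv2.minAreaRect((p[:,:2]*1000).astype(np.float32))
    if a<b: t+=90;a,b=b,a
    return dict(c=(round(x),round(y)),size=(round(a),round(b)),long_deg=round((t+90)%180-90,1),z=round(float(np.median(p[:,2])),3),n=int(m.sum()))
E
python3 - <<'E'
from h import *
im,d,T,K=snap("top");W=world(d,T,K);A=d>0
i=im.astype(int)
print("case",rect(W,A&(i[...,2]>i[...,0]+30),.09,.115,(.497,-.205)))
for c in[(.573,-.295),(.581,-.225),(.586,-.139),(.672,-.132)]: print(rect(W,A,.02,.045,c,.04),)
print("jig",rect(W,A,.045,.065,(.49,.234),.16),rect(W,A,.012,.03,(.49,.234),.16))
print("grip",rect(W,A,.095,.115,(.383,.246),.06))
for s in("pot","flux","meter","spool","driver","mug"):
    r=bot.tip_of(s,"top")[:1]; print(s,[tow(T,q["at"]).round(3).tolist() for q in r])
print("wrist cam",bot.calibration("wrist")["pose"].round(3).tolist())
E
```

```text
case {'c': (496, -203), 'size': (126, 78), 'long_deg': 83.5, 'z': 0.103, 'n': 940}
{'c': (573, -298), 'size': (49, 33), 'long_deg': -8.2, 'z': 0.029, 'n': 131}
{'c': (581, -223), 'size': (50, 33), 'long_deg': 4.6, 'z': 0.029, 'n': 125}
{'c': (589, -155), 'size': (47, 4), 'long_deg': -3.2, 'z': 0.028, 'n': 28}
{'c': (676, -131), 'size': (50, 34), 'long_deg': 45.0, 'z': 0.028, 'n': 135}
jig {'c': (491, 236), 'size': (231, 125), 'long_deg': 86.0, 'z': 0.056, 'n': 565} {'c': (492, 237), 'size': (219, 109), 'long_deg': 86.0, 'z': 0.022, 'n': 2366}
grip {'c': (384, 243), 'size': (64, 13), 'long_deg': -9.7, 'z': 0.107, 'n': 99}
pot [[0.495, -0.203, 0.134]]
flux [[0.656, -0.225, 0.008]]
meter [[0.26, 0.311, -0.002]]
spool [[0.721, 0.01, -0.0]]
driver [[0.275, -0.357, 0.003]]
mug [[0.514, 0.471, 0.001]]
wrist cam [[0.383, 0.891, 0.243, 0.255], [-0.924, 0.369, 0.1, -0.436], [-0.0, -0.263, 0.965, 0.374], [0.0, 0.0, 0.0, 1.0]]
```

```bash
python3 -m jog '[0.25,0.32,0.06,0,0,0.5,0.31,0.32,0.06,0,0,0.59,0.31,0.32,0.06,0,0,0.59,0.31,0.32,0.06,0,0,0.59,0.31,0.32,0.06,0,0,0.59,0.31,0.32,0.06,0,0,0.59,0.31,0.32,0.06,0,0,0.59,0.31,0.32,0.06,0,0,0.59,0.31,0.32,0.06,0,0,0.59,0.31,0.32,0.06,0,0,0.59]' 1
```

```text
clock: 2.08
eef_pos: [0.4433, -0.2023, 0.3526]
tool_rot: [0.702, 0.712, 0.001, 0.001]
ft_force: [-1.4, -1.5, -0.1]
grip_width: 0.0854
grasp_force: 0.0
```

```bash
python3 - <<'E'
from h import *
o=bot.get_obs();print(o["eef_pos"])
im,d,T,K=snap("wrist","w1");W=world(d,T,K);A=d>0
i=im.astype(int)
print("case",rect(W,A&(i[...,2]>i[...,0]+30),.09,.115,(.497,-.205)))
print("bar",rect(W,A,.128,.155,(.497,-.205)))
dark=(i.max(2)<70)
print("mat",rect(W,A&dark,-.005,.012,(.497,-.205),.15))
for c in[(.573,-.298),(.581,-.223),(.586,-.140)]: print(rect(W,A,.022,.045,c,.035))
for l in["case_grip","mat_mid"]:
  print(l,[(tow(T,r["at"]).round(3).tolist(),round(r["confidence"],2)) for r in bot.tip_of(l,"wrist")[:4]])
E
```

```text
[ 0.44328567 -0.2023425   0.35256758]
case {'c': (497, -204), 'size': (128, 80), 'long_deg': 83.2, 'z': 0.103, 'n': 9147}
bar {'c': (497, -204), 'size': (90, 12), 'long_deg': 83.3, 'z': 0.142, 'n': 1656}
mat {'c': (500, -209), 'size': (156, 107), 'long_deg': 83.3, 'z': 0.003, 'n': 1300}
{'c': (574, -301), 'size': (50, 26), 'long_deg': -6.1, 'z': 0.029, 'n': 635}
{'c': (583, -237), 'size': (51, 3), 'long_deg': 4.3, 'z': 0.029, 'n': 179}
{'c': (591, -125), 'size': (50, 3), 'long_deg': -1.8, 'z': 0.03, 'n': 141}
case_grip [([0.498, -0.207, 0.129], 0.65)]
mat_mid []
```

View pics/w1.png

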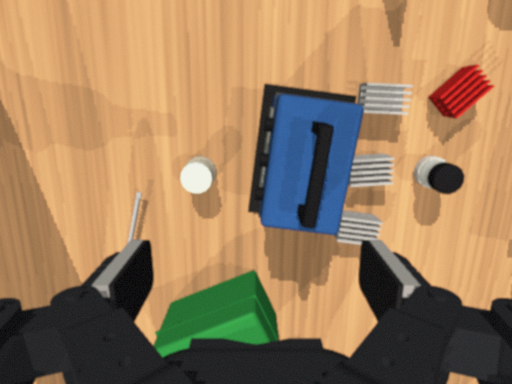

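The crop confirms the target: the blue case stands on the mat at px (315,165), with the pot at (198,176). The three grey modules are at (385,100), (370,170) and (358,228), and the red one at (460,90) is the look-alike. I'll move above the handle.

```bash
python3 -m jog '[0.07,0.0025,-0.125,0,0,-0.06,0.07,0.0025,-0.125,0,0,-0.06,0.07,0.0025,-0.125,0,0,-0.06,0.07,0.0025,-0.125,0,0,-0.06,0.07,0.0025,-0.125,0,0,-0.06,0.07,0.0025,-0.125,0,0,-0.06]'; python3 -c "
from h import *
o=bot.get_obs();print(o['eef_pos'],R.from_quat(o['tool_rot']).as_matrix().round(3).tolist(),o['ft_force'])"
```

```text
clock: 2.73
eef_pos: [0.4953, -0.2046, 0.253]
tool_rot: [0.748, 0.664, -0.0, 0.0]
ft_force: [0.9, -0.2, 0.1]
grip_width: 0.0853
grasp_force: 0.0
[ 0.49530133 -0.2046231   0.25301745] [[0.119, 0.993, 0.0], [0.993, -0.119, -0.0], [-0.0, 0.0, -1.0]] [ 0.92618932 -0.21442124  0.05054479]
```

```bash
python3 -m jog '[0.002,0,-0.04,0,0,0,0.002,0,-0.076,0,0,0,0.002,0,-0.076,0,0,0,0.002,0,-0.076,0,0,0,0.002,0,-0.076,0,0,0]'; python3 -m jog '[0,0,0,0,0,0,0,0,0,0,0,0,0,0,0,0,0,0,0,0,0,0,0,0,0,0,0,0,0,0,0,0,0,0,0,0,0,0,0,0,0,0,0,0,0,0,0,0,0,0,0,0,0,0]' -1
```

```text
clock: 3.15
eef_pos: [0.4982, -0.2046, 0.1939]
tool_rot: [0.748, 0.664, 0.001, 0.002]
ft_force: [0.1, 0.4, -0.2]
grip_width: 0.0855
grasp_force: 0.0
clock: 3.9
eef_pos: [0.497, -0.2036, 0.1913]
tool_rot: [0.747, 0.665, -0.0, -0.0]
ft_force: [-3.0, 1.1, 5.0]
grip_width: 0.0108
grasp_force: 59.4
```

```bash
python3 -m jog '[0,0,0.025,0,0,0,0,0,0.06,0,0,0,0,0,0.1,0,0,0,0,0,0.1,0,0,0,0,0,0.1,0,0,0]'; python3 -m jog '[-0.02,0.04,0,0,0,0,-0.05,0.09,0,0,0,0,-0.08,0.14,0,0,0,0,-0.11,0.19,0,0,0,0,-0.11,0.23,0,0,0,0,-0.11,0.255,0,0,0,0,-0.11,0.255,0,0,0,0,-0.11,0.255,0,0,0,0,-0.11,0.255,0,0,0,0]'
```

```text
clock: 4.32
eef_pos: [0.4984, -0.204, 0.2715]
tool_rot: [0.747, 0.665, 0.001, 0.001]
ft_force: [0.6, -0.2, -6.4]
grip_width: 0.0109
grasp_force: 59.7
clock: 5.07
eef_pos: [0.4084, 0.0004, 0.2691]
tool_rot: [0.747, 0.665, -0.002, -0.001]
ft_force: [-0.3, -0.2, -5.3]
grip_width: 0.0108
grasp_force: 59.4
```

```bash
python3 -m jog '[0,0,-0.04,0,0,0,0,0,-0.08,0,0,0,0,0,-0.09,0,0,0,0,0,-0.097,0,0,0,0,0,-0.1,0,0,0,0,0,-0.1025,0,0,0,0,0,-0.1025,0,0,0,0,0,-0.1025,0,0,0]'
```

```text
clock: 5.73
eef_pos: [0.4104, 0.0001, 0.1902]
tool_rot: [0.747, 0.664, 0.001, 0.001]
ft_force: [-0.2, -0.1, -5.7]
grip_width: 0.0106
grasp_force: 59.5
```

```bash
python3 -m jog '[0,0,-0.001,0,0,0,0,0,-0.001,0,0,0,0,0,-0.001,0,0,0]';  python3 -m jog '[0,0,0,0,0,0,0,0,0,0,0,0,0,0,0,0,0,0,0,0,0,0,0,0,0,0,0,0,0,0,0,0,0,0,0,0]' 1
```

```text
clock: 5.98
eef_pos: [0.4105, 0.0001, 0.1894]
tool_rot: [0.747, 0.665, 0.001, 0.001]
ft_force: [-0.3, -1.8, -2.2]
grip_width: 0.0106
grasp_force: 60.0
clock: 6.48
eef_pos: [0.4095, 0.0003, 0.1884]
tool_rot: [0.747, 0.665, 0.0, 0.0]
ft_force: [0.2, -0.0, -0.3]
grip_width: 0.0818
grasp_force: 0.0
```

```bash
python3 -m jog '[0,0,0.05,0,0,0,0,0,0.1,0,0,0,0.03,-0.05,0.15,0,0,-0.06,0.06,-0.1,0.21,0,0,-0.12,0.08,-0.15,0.21,0,0,-0.18,0.1,-0.2,0.21,0,0,-0.24,0.11,-0.25,0.21,0,0,-0.3,0.11,-0.275,0.21,0,0,-0.36,0.11,-0.275,0.21,0,0,-0.42,0.11,-0.275,0.21,0,0,-0.48]'; python3 -m jog '[0,0,0,0,0,-0.06,0,0,0,0,0,-0.12,0,0,0,0,0,-0.18,0,0,0,0,0,-0.24,0,0,0,0,0,-0.245,0,0,0,0,0,-0.245]'; cat > mods.py <<'E'
from h import *
o=bot.get_obs();M=R.from_quat(o['tool_rot']).as_matrix();print(o["clock"],o["eef_pos"],"toolx",np.degrees(np.arctan2(M[1,0],M[0,0])))
im,d,T,K=snap("wrist","w2");W=world(d,T,K);A=d>0
i=im.astype(int);g=A&(i.max(2)-i.min(2)<45)
for c in[(.573,-.298),(.581,-.223),(.588,-.140)]: print(rect(W,g,.022,.045,c,.035))
dark=(i.max(2)<70)
print("mat",rect(W,A&dark,-.005,.012,(.497,-.21),.13))
E
python3 mods.py
```

```text
clock: 7.32
eef_pos: [0.498, -0.2237, 0.3555]
tool_rot: [0.971, 0.239, -0.0, 0.0]
ft_force: [-0.6, 1.1, 0.6]
grip_width: 0.0855
grasp_force: 0.0
clock: 7.82
eef_pos: [0.4974, -0.2197, 0.3561]
tool_rot: [1.0, 0.003, -0.0, -0.0]
ft_force: [0.1, 1.1, 0.6]
grip_width: 0.0852
grasp_force: 0.0
7.8167 [ 0.49742543 -0.21972847  0.35609273] toolx 0.35993538110216317
{'c': (573, -312), 'size': (49, 3), 'long_deg': -7.0, 'z': 0.029, 'n': 193}
{'c': (582, -229), 'size': (48, 3), 'long_deg': 4.4, 'z': 0.03, 'n': 127}
{'c': (592, -125), 'size': (49, 3), 'long_deg': -1.3, 'z': 0.029, 'n': 196}
mat {'c': (500, -210), 'size': (157, 107), 'long_deg': 83.5, 'z': 0.003, 'n': 10807}
```

View pics/w2.png

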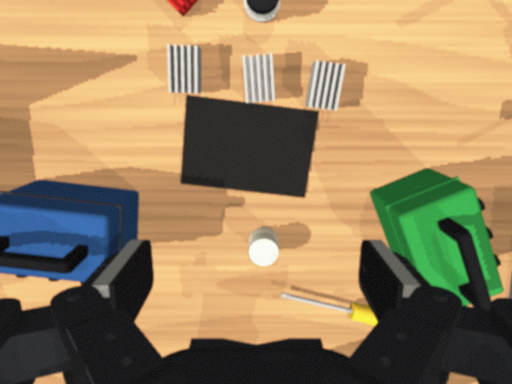

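The mat is now clear at px (250,147), with the modules at (184,68), (259,78) and (326,85). The red block and the flux jar are at the top edge. I'll fit each module using all of its points.

```bash
cat >> h.py <<'E'
def rectall(W,mask,lo,hi,c,r):
    m=mask&(W[...,2]>lo)&(W[...,2]<hi)&(np.hypot(W[...,0]-c[0],W[...,1]-c[1])<r)
    m=cv2.morphologyEx(m.astype(np.uint8),cv2.MORPH_CLOSE,np.ones((7,7)))
    n,l,s,_=cv2.connectedComponentsWithStats(m)
    m=(l==1+np.argmax(s[1:,4]))&mask&(W[...,2]>lo); p=W[m]
    (x,y),(a,b),t=cv2.minAreaRect((p[:,:2]*1000).astype(np.float32))
    if a<b: t+=90;a,b=b,a
    return dict(c=(round(x),round(y)),size=(round(a),round(b)),long_deg=round((t+90)%180-90,1),n=int(m.sum()))
E
cat > mods.py <<'E'
from h import *
o=bot.get_obs();M=R.from_quat(o['tool_rot']).as_matrix();print(o["clock"],o["eef_pos"],"toolx",np.degrees(np.arctan2(M[1,0],M[0,0])))
im,d,T,K=snap("wrist","wm");W=world(d,T,K);A=d>0
for c in[(.573,-.298),(.581,-.223),(.588,-.140)]: print(rectall(W,A,.02,.04,c,.037))
E
python3 mods.py
```

```text
7.8667 [ 0.49743647 -0.21969818  0.35617269] toolx 0.37072643864270166
{'c': (574, -297), 'size': (50, 32), 'long_deg': -7.2, 'n': 978}
{'c': (582, -222), 'size': (50, 32), 'long_deg': 4.4, 'n': 652}
{'c': (591, -139), 'size': (50, 32), 'long_deg': -1.8, 'n': 1044}
```

```bash
python3 -m jog '[0.05,0,-0.05,0,0,0.02,0.1055,-0.0025,-0.1,0,0,0.036,0.1055,-0.0025,-0.15,0,0,0.036,0.1055,-0.0025,-0.2,0,0,0.036,0.1055,-0.0025,-0.24,0,0,0.036,0.1055,-0.0025,-0.28,0,0,0.036,0.1055,-0.0025,-0.31,0,0,0.036,0.1055,-0.0025,-0.34,0,0,0.036,0.1055,-0.0025,-0.35,0,0,0.036,0.1055,-0.0025,-0.35,0,0,0.036]' 0.3;  python3 -m jog '[0,0,0,0,0,0,0,0,0,0,0,0,0,0,0,0,0,0,0,0,0,0,0,0,0,0,0,0,0,0,0,0,0,0,0,0,0,0,0,0,0,0]' -1
```

```text
clock: 8.75
eef_pos: [0.5801, -0.221, 0.0735]
tool_rot: [0.999, 0.038, -0.003, -0.001]
ft_force: [0.2, 0.5, -0.4]
grip_width: 0.056
grasp_force: 0.0
clock: 9.33
eef_pos: [0.5834, -0.2223, 0.0789]
tool_rot: [0.999, 0.038, 0.002, 0.001]
ft_force: [0.7, 1.0, 6.0]
grip_width: 0.0309
grasp_force: 61.2
```

```bash
python3 -m jog '[0,0,0.04,0,0,0,0,0,0.08,0,0,0,0,0,0.13,0,0,0,0,0,0.18,0,0,0,0,0,0.18,0,0,0]'; python3 -c "
from h import *
print(np.degrees(bot.get_obs()['joint_pos']).round(1))"
```

```text
clock: 9.75
eef_pos: [0.5856, -0.2232, 0.2307]
tool_rot: [0.999, 0.038, 0.008, 0.003]
ft_force: [2.4, -0.8, -0.5]
grip_width: 0.0307
grasp_force: 61.8
[-20.9  29.7  12.8  72.1   0.  154.8]
```

```bash
python3 -m jog '[-0.03,0.02,0.03,0,0,0.06,-0.06,0.06,0.05,0,0,0.12,-0.09,0.1,0.05,0,0,0.18,-0.1225,0.14,0.05,0,0,0.24,-0.1225,0.18,0.05,0,0,0.3,-0.1225,0.22,0.05,0,0,0.36,-0.1225,0.26,0.05,0,0,0.42,-0.1225,0.3,0.05,0,0,0.48,-0.1225,0.34,0.05,0,0,0.54,-0.1225,0.38,0.05,0,0,0.6]';python3 -m jog '[0,0.03,0,0,0,0.06,0,0.06,0,0,0,0.12,0,0.09,0,0,0,0.18,0,0.12,0,0,0,0.24,0,0.15,0,0,0,0.3,0,0.18,0,0,0,0.36,0,0.21,0,0,0,0.42,0,0.24,0,0,0,0.48,0,0.26,0,0,0,0.54,0,0.274,0,0,0,0.6]'; python3 -m jog '[0,0,0,0,0,0.06,0,0,0,0,0,0.12,0,0,0,0,0,0.18,0,0,0,0,0,0.24,0,0,0,0,0,0.2975,0,0,0,0,0,0.2975,0,0,0,0,0,0.2975]'
```

```text
clock: 10.58
eef_pos: [0.4834, 0.0837, 0.2607]
tool_rot: [0.802, 0.598, 0.0, 0.0]
ft_force: [0.6, -0.6, -1.0]
grip_width: 0.0309
grasp_force: 61.8
clock: 11.42
eef_pos: [0.4835, 0.3033, 0.2603]
tool_rot: [0.323, 0.946, 0.0, 0.0]
ft_force: [0.7, 0.3, -2.3]
grip_width: 0.031
grasp_force: 61.8
clock: 12.0
eef_pos: [0.4837, 0.3014, 0.2604]
tool_rot: [0.037, 0.999, 0.0, 0.0]
ft_force: [-0.7, -0.4, -1.1]
grip_width: 0.0305
grasp_force: 61.8
```

```bash
python3 - <<'E'
from h import *
o=bot.get_obs();M=R.from_quat(o['tool_rot']).as_matrix();print(o["clock"],o["eef_pos"],"toolx",np.degrees(np.arctan2(M[1,0],M[0,0])),np.degrees(o['joint_pos']).round(1))
im,d,T,K=snap("wrist","wj");W=world(d,T,K);A=d>0
print(rect(W,A,.012,.03,(.49,.236),.16),rect(W,A,.045,.06,(.49,.236),.17),rect(W,A,.1,.115,(.385,.244),.05))
im,d,T,K=snap("top","t1")
cv2.imwrite("pics/t1c.png",cv2.resize(im[130:320,90:400,::-1],None,fx=2,fy=2))
E
```

```text
12.0 [0.4837452  0.30137752 0.26038376] toolx 175.77619836179056 [31.9 22.9  6.6 73.7 -0.  36.1]
{'c': (492, 236), 'size': (221, 109), 'long_deg': 85.9, 'z': 0.021, 'n': 24995} {'c': (491, 236), 'size': (231, 122), 'long_deg': 85.9, 'z': 0.055, 'n': 6464} {'c': (389, 244), 'size': (58, 12), 'long_deg': -9.6, 'z': 0.107, 'n': 2050}
```

View pics/wj.png

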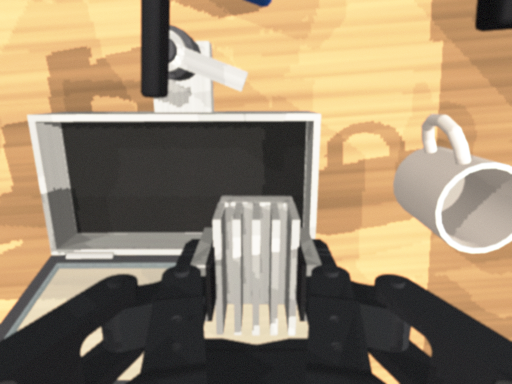

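The tray is empty at px (185,180), the module is held at (255,265), and the latch arm lies beside the cover. Lowering now.

```bash
python3 -m jog '[0,0,-0.05,0,0,0,0,0,-0.1,0,0,0,0,0,-0.15,0,0,0,0,0,-0.18,0,0,0,0,0,-0.195,0,0,0,0,0,-0.2,0,0,0,0,0,-0.202,0,0,0,0,0,-0.202,0,0,0]'
```

```text
clock: 12.77
eef_pos: [0.4835, 0.3013, 0.099]
tool_rot: [0.036, 0.999, -0.0, -0.0]
ft_force: [0.2, 0.2, -1.0]
grip_width: 0.0309
grasp_force: 62.4
```

```bash
python3 -m jog '[0,0,0,0,0,0,0,0,0,0,0,0,0,0,0,0,0,0,0,0,0,0,0,0]' 0.035;  python3 -m jog '[0,0,0.03,0,0,0,0,0,0.08,0,0,0,0,0,0.13,0,0,0,0,0,0.18,0,0,0,0,0,0.202,0,0,0,0,0,0.202,0,0,0,0,0,0.202,0,0,0]'
```

```text
clock: 13.1
eef_pos: [0.4841, 0.3016, 0.0989]
tool_rot: [0.036, 0.999, 0.0, 0.0]
ft_force: [-0.3, 0.4, 0.6]
grip_width: 0.0443
grasp_force: 0.0
clock: 13.68
eef_pos: [0.4845, 0.3019, 0.262]
tool_rot: [0.035, 0.999, 0.001, 0.002]
ft_force: [-0.1, -0.7, -0.2]
grip_width: 0.0443
grasp_force: 0.0
```

```bash
cat > tm.py <<'E'
from h import *
import sys
im,d,T,K=snap("top");W=world(d,T,K);A=d>0
for a in sys.argv[1:]:
    c=eval(a)
    try: print(c,rectall(W,A,.018,.07,c,.037))
    except Exception as e: print(c,e)
i=im.astype(int);print("case",rect(W,A&(i[...,2]>i[...,0]+30),.09,.115,(.41,0)))
E
python3 tm.py .574,-.297 .591,-.139 .484,.301; python3 -m jog '[0,-0.05,0,0,0,0.02,0,-0.1,0,0,0,0.02,0,-0.15,0,0,0,0.02,0,-0.2,0,0,0,0.02,0,-0.25,0,0,0,0.02,0.03,-0.3,0,0,0,0.02,0.06,-0.34,0,0,0,0.02,0.09,-0.38,0,0,0,0.02,0.12,-0.42,0,0,0,0.02,0.134,-0.46,0,0,0,0.02]' 0.3;python3 -m jog '[0,-0.04,0,0,0,0,0,-0.07,0,0,0,0,0,-0.09,0,0,0,0,0,-0.09,0,0,0,0,0,-0.09,0,0,0,0]'
```

```text
(0.574, -0.297) {'c': (574, -298), 'size': (51, 33), 'long_deg': -7.4, 'n': 146}
(0.591, -0.139) {'c': (590, -140), 'size': (51, 33), 'long_deg': -1.1, 'n': 115}
(0.484, 0.301) {'c': (484, 294), 'size': (65, 60), 'long_deg': 26.3, 'n': 289}
case {'c': (411, -2), 'size': (125, 77), 'long_deg': 82.9, 'z': 0.1, 'n': 955}
clock: 14.57
eef_pos: [0.5923, -0.0686, 0.2575]
tool_rot: [0.016, 1.0, 0.0, -0.001]
ft_force: [1.0, 1.4, -0.6]
grip_width: 0.0553
grasp_force: 0.0
clock: 14.98
eef_pos: [0.5901, -0.1392, 0.2578]
tool_rot: [0.016, 1.0, 0.001, -0.002]
ft_force: [0.6, -0.1, 0.1]
grip_width: 0.0557
grasp_force: 0.0
```

```bash
python3 -m jog '[0,0,-0.05,0,0,0,0,0,-0.1,0,0,0,0,0,-0.14,0,0,0,0,0,-0.18,0,0,0,0,0,-0.21,0,0,0,0,0,-0.2305,0,0,0,0,0,-0.2305,0,0,0,0,0,-0.2305,0,0,0]'; python3 -m jog '[0,0,0,0,0,0,0,0,0,0,0,0,0,0,0,0,0,0,0,0,0,0,0,0,0,0,0,0,0,0,0,0,0,0,0,0,0,0,0,0,0,0]' -1; python3 -m jog '[0,0,0.04,0,0,0,0,0,0.08,0,0,0,0,0,0.13,0,0,0,0,0,0.18,0,0,0,0,0,0.2305,0,0,0,0,0,0.2305,0,0,0]'
```

```text
clock: 15.65
eef_pos: [0.5898, -0.1369, 0.0743]
tool_rot: [0.015, 1.0, 0.001, -0.002]
ft_force: [-0.0, 0.6, 0.5]
grip_width: 0.0556
grasp_force: 0.0
clock: 16.23
eef_pos: [0.5924, -0.1386, 0.078]
tool_rot: [0.015, 1.0, -0.0, 0.002]
ft_force: [0.3, 1.0, 5.9]
grip_width: 0.0311
grasp_force: 60.6
clock: 16.73
eef_pos: [0.5944, -0.1395, 0.2705]
tool_rot: [0.016, 1.0, -0.002, 0.008]
ft_force: [2.6, -1.2, 0.8]
grip_width: 0.0309
grasp_force: 60.3
```

```bash
python3 -m jog '[-0.035,0.02,0,0,0,-0.02,-0.07,0.06,0,0,0,-0.02,-0.105,0.1,0,0,0,-0.02,-0.139,0.14,0,0,0,-0.02,-0.139,0.19,0,0,0,-0.02,-0.139,0.24,0,0,0,-0.02,-0.139,0.29,0,0,0,-0.02,-0.139,0.34,0,0,0,-0.02,-0.139,0.39,0,0,0,-0.02,-0.139,0.43,0,0,0,-0.02]';python3 -m jog '[0,0.04,0,0,0,0,0,0.04,0,0,0,0,0,0.04,0,0,0,0,0,0.04,0,0,0,0]';python3 -m jog '[0,0,-0.05,0,0,0,0,0,-0.1,0,0,0,0,0,-0.15,0,0,0,0,0,-0.18,0,0,0,0,0,-0.195,0,0,0,0,0,-0.2,0,0,0,0,0,-0.202,0,0,0,0,0,-0.202,0,0,0]'
```

```text
clock: 17.57
eef_pos: [0.4793, 0.208, 0.2603]
tool_rot: [0.035, 0.999, 0.0, 0.0]
ft_force: [0.3, 0.4, -0.2]
grip_width: 0.0313
grasp_force: 60.3
clock: 17.9
eef_pos: [0.4794, 0.2371, 0.2599]
tool_rot: [0.035, 0.999, -0.001, -0.0]
ft_force: [0.5, -0.4, -0.8]
grip_width: 0.0304
grasp_force: 60.2
clock: 18.57
eef_pos: [0.4803, 0.2363, 0.099]
tool_rot: [0.036, 0.999, -0.0, 0.0]
ft_force: [-0.3, 0.4, -0.9]
grip_width: 0.031
grasp_force: 60.3
```

```bash
python3 -m jog '[0,0,0,0,0,0,0,0,0,0,0,0,0,0,0,0,0,0,0,0,0,0,0,0]' 0.035;  python3 -m jog '[0,0,0.03,0,0,0,0,0,0.08,0,0,0,0,0,0.13,0,0,0,0,0,0.18,0,0,0,0,0,0.202,0,0,0,0,0,0.202,0,0,0,0,0,0.202,0,0,0]'; python3 tm.py .574,-.297
```

```text
clock: 18.9
eef_pos: [0.4804, 0.2376, 0.0994]
tool_rot: [0.035, 0.999, 0.0, 0.001]
ft_force: [-0.6, 0.8, 1.6]
grip_width: 0.0439
grasp_force: 0.0
clock: 19.48
eef_pos: [0.4805, 0.2379, 0.2619]
tool_rot: [0.035, 0.999, 0.001, 0.002]
ft_force: [0.2, 0.5, -0.6]
grip_width: 0.0443
grasp_force: 0.0
(0.574, -0.297) {'c': (573, -298), 'size': (50, 33), 'long_deg': -6.3, 'n': 144}
case {'c': (411, -1), 'size': (124, 77), 'long_deg': 84.2, 'z': 0.1, 'n': 949}
```

```bash
python3 -m jog '[0,-0.05,0,0,0,-0.02,0,-0.1,0,0,0,-0.026,0,-0.15,0,0,0,-0.026,0,-0.2,0,0,0,-0.026,0,-0.25,0,0,0,-0.026,0.03,-0.29,0,0,0,-0.026,0.06,-0.33,0,0,0,-0.026,0.09,-0.37,0,0,0,-0.026,0.118,-0.41,0,0,0,-0.026,0.118,-0.45,0,0,0,-0.026]' 0.3;python3 -m jog '[0,-0.05,0,0,0,0,0,-0.1,0,0,0,0,0,-0.15,0,0,0,0,0,-0.19,0,0,0,0,0,-0.2185,0,0,0,0,0,-0.2185,0,0,0,0,0,-0.2185,0,0,0,0,0,-0.2185,0,0,0,0]';python3 -m jog '[0,0,-0.05,0,0,0,0,0,-0.1,0,0,0,0,0,-0.14,0,0,0,0,0,-0.18,0,0,0,0,0,-0.21,0,0,0,0,0,-0.2305,0,0,0,0,0,-0.2305,0,0,0,0,0,-0.2305,0,0,0]'; python3 -m jog '[0,0,0,0,0,0,0,0,0,0,0,0,0,0,0,0,0,0,0,0,0,0,0,0,0,0,0,0,0,0,0,0,0,0,0,0,0,0,0,0,0,0]' -1; python3 -m jog '[0,0,0.04,0,0,0,0,0,0.08,0,0,0,0,0,0.13,0,0,0,0,0,0.18,0,0,0,0,0,0.2305,0,0,0,0,0,0.2305,0,0,0]'
```

```text
clock: 20.37
eef_pos: [0.5764, -0.1243, 0.257]
tool_rot: [0.061, 0.998, 0.0, -0.001]
ft_force: [1.2, 0.2, 0.2]
grip_width: 0.0553
grasp_force: 0.0
clock: 21.03
eef_pos: [0.5736, -0.2965, 0.2581]
tool_rot: [0.061, 0.998, 0.001, -0.002]
ft_force: [0.5, -1.0, 0.2]
grip_width: 0.0553
grasp_force: 0.0
clock: 21.7
eef_pos: [0.5736, -0.2952, 0.0747]
tool_rot: [0.06, 0.998, 0.001, -0.002]
ft_force: [0.3, 0.3, -0.1]
grip_width: 0.0551
grasp_force: 0.0
clock: 22.28
eef_pos: [0.5756, -0.2977, 0.0783]
tool_rot: [0.061, 0.998, -0.001, 0.002]
ft_force: [-0.2, 1.5, 5.7]
grip_width: 0.031
grasp_force: 60.7
clock: 22.78
eef_pos: [0.5772, -0.299, 0.2712]
tool_rot: [0.061, 0.998, -0.004, 0.008]
ft_force: [1.5, -1.0, 0.4]
grip_width: 0.0308
grasp_force: 59.9
```

```bash
python3 -m jog '[-0.03,0.03,0,0,0,0.02,-0.06,0.07,0,0,0,0.026,-0.09,0.11,0,0,0,0.026,-0.1236,0.15,0,0,0,0.026,-0.1236,0.2,0,0,0,0.026,-0.1236,0.25,0,0,0,0.026,-0.1236,0.3,0,0,0,0.026,-0.1236,0.35,0,0,0,0.026,-0.1236,0.4,0,0,0,0.026,-0.1236,0.45,0,0,0,0.026]';python3 -m jog '[0,0.05,0,0,0,0,0,0.09,0,0,0,0,0,0.12,0,0,0,0,0,0.1388,0,0,0,0,0,0.1388,0,0,0,0,0,0.1388,0,0,0,0]';python3 -m jog '[0,0,-0.05,0,0,0,0,0,-0.1,0,0,0,0,0,-0.15,0,0,0,0,0,-0.18,0,0,0,0,0,-0.195,0,0,0,0,0,-0.2,0,0,0,0,0,-0.202,0,0,0,0,0,-0.202,0,0,0]'
```

```text
clock: 23.62
eef_pos: [0.4747, 0.0643, 0.2605]
tool_rot: [0.036, 0.999, -0.0, 0.0]
ft_force: [1.0, -0.4, -1.2]
grip_width: 0.0309
grasp_force: 59.9
clock: 24.12
eef_pos: [0.475, 0.1742, 0.2601]
tool_rot: [0.034, 0.999, -0.0, -0.0]
ft_force: [-0.1, 0.1, -0.4]
grip_width: 0.031
grasp_force: 59.9
clock: 24.78
eef_pos: [0.4755, 0.1725, 0.099]
tool_rot: [0.036, 0.999, -0.0, 0.0]
ft_force: [-0.6, -0.7, -0.8]
grip_width: 0.0308
grasp_force: 60.0
```

```bash
python3 -m jog '[0,0,0,0,0,0,0,0,0,0,0,0,0,0,0,0,0,0,0,0,0,0,0,0]' 0.035;  python3 -m jog '[0,0,0.03,0,0,0,0,0,0.08,0,0,0,0,0,0.13,0,0,0,0,0,0.18,0,0,0,0,0,0.202,0,0,0,0,0,0.202,0,0,0,0,0,0.202,0,0,0]'; python3 - <<'E'
from h import *
im,d,T,K=snap("scene");W=world(d,T,K)
for l in("cover_edge","grip_mid"): print(l,[(tow(T,r["at"]).round(3).tolist(),round(r["confidence"],2)) for r in bot.tip_of(l,"scene")[:4]])
im2,*_=snap("top")
a=cv2.resize(im[110:260,180:400,::-1],None,fx=2.5,fy=2.5);b=cv2.resize(im2[130:260,100:320,::-1],None,fx=2.5,fy=2.5)
cv2.imwrite("pics/t2.png",cv2.resize(np.vstack([a,b]),None,fx=.85,fy=.85))
E
```

```text
clock: 25.12
eef_pos: [0.4759, 0.1738, 0.0993]
tool_rot: [0.035, 0.999, 0.0, 0.001]
ft_force: [0.1, -0.5, -0.6]
grip_width: 0.0439
grasp_force: 0.0
clock: 25.7
eef_pos: [0.476, 0.174, 0.2618]
tool_rot: [0.035, 0.999, 0.001, 0.002]
ft_force: [0.5, -0.5, -1.0]
grip_width: 0.0441
grasp_force: 0.0
cover_edge [([0.588, 0.231, 0.169], 0.97)]
grip_mid [([0.383, 0.247, 0.092], 0.57)]
```

View pics/t2.png

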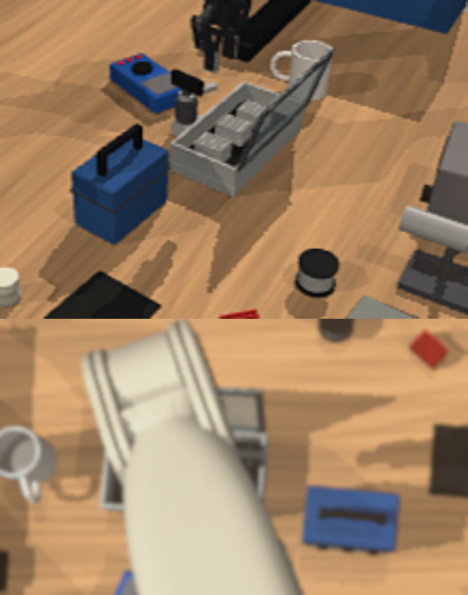

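All three modules lie in the tray. The cover's edge reads (0.588,0.231,0.169). I'll go over and behind it with the fingers shut.

```bash
python3 -m jog '[0,0,0.05,0,0,0,0.03,0.02,0.05,0,0,0,0.07,0.04,0.05,0,0,0,0.11,0.06,0.05,0,0,0,0.15,0.07,0.05,0,0,0,0.181,0.07,0.05,0,0,0,0.181,0.07,0.05,0,0,0,0.181,0.07,0.05,0,0,0]' -1;python3 -m jog '[0,0,-0.05,0,0,0,0,0,-0.109,0,0,0,0,0,-0.109,0,0,0,0,0,-0.109,0,0,0,0,0,-0.109,0,0,0]'
```

```text
clock: 26.57
eef_pos: [0.6205, 0.2295, 0.2966]
tool_rot: [0.036, 0.999, -0.001, -0.003]
ft_force: [0.1, 0.7, 0.3]
grip_width: 0.0001
grasp_force: 0.0
clock: 26.98
eef_pos: [0.6198, 0.2298, 0.2144]
tool_rot: [0.035, 0.999, 0.0, 0.0]
ft_force: [-0.1, -0.2, 0.6]
grip_width: -0.0001
grasp_force: 0.0
```

```bash
python3 -m jog '[-0.02,0.001,0.006,0,0,0,-0.04,0.003,0.013,0,0,0,-0.0646,0.0045,0.013,0,0,0,-0.08,0.0056,0.0125,0,0,0,-0.0955,0.0067,0.011,0,0,0,-0.111,0.0078,0.007,0,0,0,-0.125,0.0088,0.001,0,0,0,-0.139,0.0097,-0.007,0,0,0,-0.1506,0.0106,-0.0166,0,0,0,-0.1506,0.0106,-0.0166,0,0,0]'; python3 - <<'E'
from h import *
im,d,T,K=snap("scene");cv2.imwrite("pics/s3.png",cv2.resize(im[90:230,200:400,::-1],None,fx=3,fy=3))
E
```

```text
clock: 27.82
eef_pos: [0.4994, 0.239, 0.2028]
tool_rot: [0.035, 0.999, 0.001, 0.002]
ft_force: [-0.8, -0.1, -0.5]
grip_width: 0.0002
grasp_force: 0.0
```

View pics/s3.png

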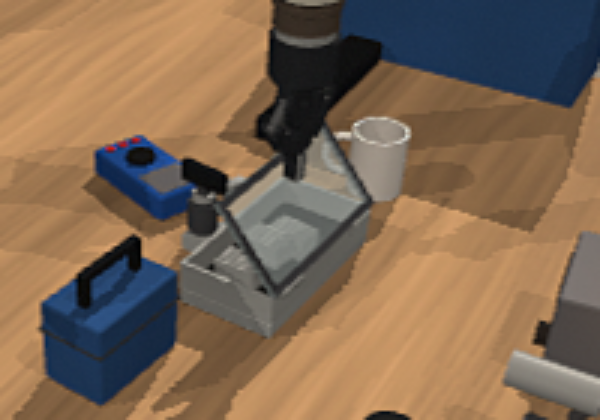

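The cover has followed to about 45–50°, with the finger on its outer face at px (292,165). I'll push it the rest of the way shut.

```bash
python3 -m jog '[-0.0105,0.0007,-0.011,0,0,0,-0.0204,0.0014,-0.0234,0,0,0,-0.026,0.0018,-0.033,0,0,0,-0.0304,0.0021,-0.0414,0,0,0,-0.0345,0.0024,-0.052,0,0,0,-0.037,0.0026,-0.0614,0,0,0,-0.039,0.0027,-0.073,0,0,0,-0.04,0.0028,-0.0818,0,0,0,-0.04,0.0028,-0.0835,0,0,0,-0.04,0.0028,-0.0835,0,0,0]'; python3 -m jog '[0,0,-0.002,0,0,0,0,0,-0.002,0,0,0,0,0,-0.002,0,0,0]'
```

```text
clock: 28.7
eef_pos: [0.4677, 0.2404, 0.134]
tool_rot: [0.035, 0.999, 0.0, 0.0]
ft_force: [-3.1, -1.7, 11.2]
grip_width: 0.0002
grasp_force: 5.9
clock: 28.95
eef_pos: [0.4677, 0.2404, 0.1339]
tool_rot: [0.035, 0.999, 0.0, 0.001]
ft_force: [-6.9, -2.7, 21.2]
grip_width: 0.0001
grasp_force: 10.5
```

```bash
python3 -m jog '[0,0,0.04,0,0,0,-0.02,0,0.09,0,0,0,-0.04,0,0.14,0,0,0,-0.04,0,0.19,0,0,0,-0.04,0,0.22,0,0,0,-0.04,0,0.22,0,0,0,-0.04,0,0.22,0,0,0]' 0; cat > lat.py <<'E'
from h import *
import sys
o=bot.get_obs();M=R.from_quat(o['tool_rot']).as_matrix();print(o["clock"],o["eef_pos"],"toolx",np.degrees(np.arctan2(M[1,0],M[0,0])))
im,d,T,K=snap("wrist",sys.argv[1]);W=world(d,T,K);A=d>0;i=im.astype(int)
c=(.387,.244)
print("bar",rect(W,A,.1,.115,c,.05))
m=A&(W[...,2]>.066)&(W[...,2]<.078)&(np.hypot(W[...,0]-c[0],W[...,1]-c[1])<.068)&(i.max(2)>75)
cv2.imwrite("pics/armmask.png",m.astype(np.uint8)*255)
print("arm",rectall(W,m,.066,.078,c,.068))
for c in [(.468,.24),(.46,.19),(.47,.3)]:
  q=A&(np.hypot(W[...,0]-c[0],W[...,1]-c[1])<.02);print(c,np.percentile(W[q][:,2],[5,50,95]).round(4))
E
python3 lat.py l1
```

```text
clock: 29.53
eef_pos: [0.4365, 0.2408, 0.3086]
tool_rot: [0.035, 0.999, 0.001, 0.002]
ft_force: [1.0, -0.4, -0.2]
grip_width: 0.0425
grasp_force: 0.0
29.5333 [0.4364952  0.24076762 0.30864382] toolx 175.9394768192408
bar {'c': (385, 244), 'size': (64, 12), 'long_deg': -9.4, 'z': 0.107, 'n': 1280}
arm {'c': (399, 272), 'size': (58, 21), 'long_deg': 58.2, 'n': 992}
(0.468, 0.24) [0.0602 0.0614 0.0626]
(0.46, 0.19) [0.0606 0.2927 0.3022]
(0.47, 0.3) [0.0602 0.0614 0.0626]
```

View pics/l1.png

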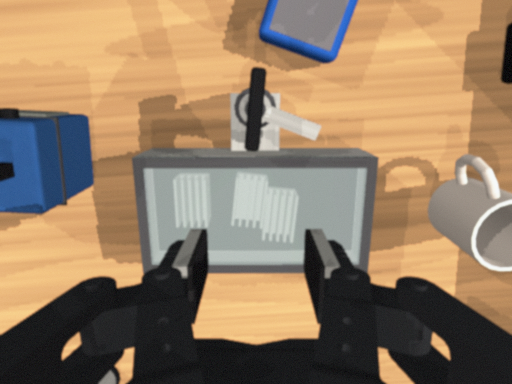

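The cover is shut (top at 61.4 mm) with the three modules inside at px (192,200), (250,200) and (280,215). The bar is at (257,110) and the arm points to (320,130). I'll refine the arm's angle.

```bash
cat > arm.py <<'E'
from h import *
im,d,T,K=snap("wrist");W=world(d,T,K);i=im.astype(int)
r=np.hypot(W[...,0]-.3868,W[...,1]-.2438);a=np.degrees(np.arctan2(W[...,1]-.2438,W[...,0]-.3868))
m=(d>0)&(W[...,2]>.0655)&(W[...,2]<.08)&(r>.035)&(r<.065)&(i.max(2)>80)
print(m.sum(),np.percentile(a[m],[2,10,25,50,75,90,98]).round(1),np.percentile(r[m],98).round(3),np.median(W[m][:,2]).round(4))
print(rect(W,d>0,.1,.115,(.387,.244),.05))
E
python3 arm.py
```

```text
461 [58.  60.  62.5 66.8 71.1 73.6 76.2] 0.059 0.0709
{'c': (385, 244), 'size': (64, 12), 'long_deg': -9.5, 'z': 0.107, 'n': 1287}
```

```bash
python3 -m jog '[-0.03,0.002,0,0,0,-0.02,-0.062,0.0044,-0.03,0,0,-0.047,-0.062,0.0044,-0.08,0,0,-0.047,-0.062,0.0044,-0.12,0,0,-0.047,-0.062,0.0044,-0.16,0,0,-0.047,-0.062,0.0044,-0.18,0,0,-0.047,-0.062,0.0044,-0.192,0,0,-0.047,-0.062,0.0044,-0.192,0,0,-0.047,-0.062,0.0044,-0.192,0,0,-0.047]';python3 -m jog '[0,0,0,0,0,0,0,0,0,0,0,0,0,0,0,0,0,0,0,0,0,0,0,0,0,0,0,0,0,0,0,0,0,0,0,0]' -1
```

```text
clock: 30.38
eef_pos: [0.3857, 0.2436, 0.153]
tool_rot: [0.082, 0.997, -0.001, -0.001]
ft_force: [-0.2, 0.2, 0.3]
grip_width: 0.0424
grasp_force: 0.0
clock: 30.88
eef_pos: [0.3868, 0.2438, 0.1552]
tool_rot: [0.082, 0.997, 0.0, 0.001]
ft_force: [-0.1, -3.3, 6.7]
grip_width: 0.0109
grasp_force: 59.0
```

```bash
python3 -m jog '[0,0,0,0,0,-0.05,0,0,0,0,0,-0.1,0,0,0,0,0,-0.15,0,0,0,0,0,-0.2,0,0,0,0,0,-0.25,0,0,0,0,0,-0.3,0,0,0,0,0,-0.35,0,0,0,0,0,-0.4,0,0,0,0,0,-0.45,0,0,0,0,0,-0.5]';python3 -m jog '[0,0,0,0,0,-0.02,0,0,0,0,0,-0.04,0,0,0,0,0,-0.06,0,0,0,0,0,-0.08,0,0,0,0,0,-0.08,0,0,0,0,0,-0.08]'; python3 - <<'E'
from h import *
o=bot.get_obs();M=R.from_quat(o['tool_rot']).as_matrix();print(o["eef_pos"],"toolx",np.degrees(np.arctan2(M[1,0],M[0,0])),o["ft_torque"],o["ft_force"])
E
```

```text
clock: 31.72
eef_pos: [0.3852, 0.2416, 0.1551]
tool_rot: [0.553, 0.833, -0.002, 0.001]
ft_force: [-5.6, -9.7, 14.0]
grip_width: 0.011
grasp_force: 60.3
clock: 32.22
eef_pos: [0.3847, 0.2414, 0.1551]
tool_rot: [0.616, 0.788, -0.003, 0.001]
ft_force: [-6.5, -10.3, 15.4]
grip_width: 0.0107
grasp_force: 60.4
[0.3847065  0.24140637 0.15513149] toolx 104.01552631416179 [-2.19140811  1.26903077 -0.07082818] [ -6.51609581 -10.29034141  15.36173749]
```

```bash
python3 -m jog '[-0.0015,-0.003,0.002,0,0,-0.03,-0.0015,-0.003,0.002,0,0,-0.06,-0.0015,-0.003,0.002,0,0,-0.09,-0.0015,-0.003,0.002,0,0,-0.12,-0.0015,-0.003,0.002,0,0,-0.12,-0.0015,-0.003,0.002,0,0,-0.12]'; cat > tq.py <<'E'
from h import *
o=bot.get_obs();M=R.from_quat(o['tool_rot']).as_matrix();print(o["eef_pos"],"toolx",np.degrees(np.arctan2(M[1,0],M[0,0])),o["ft_torque"],o["ft_force"])
E
python3 tq.py
```

```text
clock: 32.72
eef_pos: [0.3839, 0.2408, 0.1553]
tool_rot: [0.705, 0.71, -0.001, -0.0]
ft_force: [-4.4, -3.4, 1.6]
grip_width: 0.0108
grasp_force: 61.2
[0.38386067 0.24080783 0.15529084] toolx 90.41210911874475 [-0.82186325  0.73515627 -0.06358119] [-4.3681025  -3.40636387  1.62742003]
```

```bash
python3 arm.py; python3 - <<'E'
from h import *
im,*_=snap("wrist");im2,*_=snap("scene");im3,*_=snap("top")
a=cv2.resize(im[:,:,::-1],(400,300));b=cv2.resize(im2[120:200,215:322,::-1],(400,300),interpolation=cv2.INTER_CUBIC)
cv2.imwrite("pics/l2.png",np.hstack([a,b]))
E
```

```text
1497 [-12.9 -10.5  -7.4  -2.3   2.4   4.7   6.7] 0.058 0.0708
{'c': (384, 244), 'size': (61, 35), 'long_deg': 67.2, 'z': 0.107, 'n': 5733}
```

View pics/l2.png

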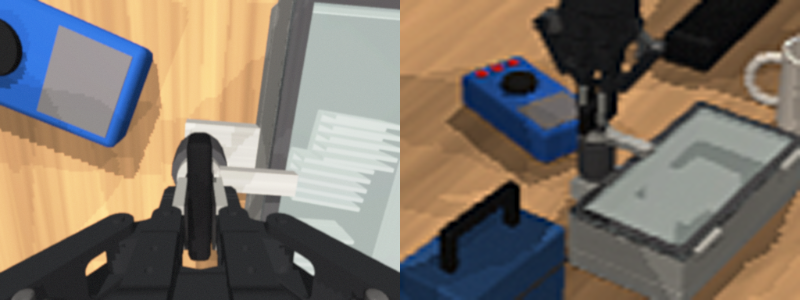

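```bash
python3 -m jog '[0,0,0,0,0,-0.03,0,0,0,0,0,-0.06,0,0,0,0,0,-0.09]'; python3 tq.py; python3 -m jog '[0,0,0,0,0,-0.03,0,0,0,0,0,-0.052,0,0,0,0,0,-0.052,0,0,0,0,0,-0.052]'; python3 tq.py; python3 arm.py
```

```text
clock: 33.17
eef_pos: [0.3834, 0.2408, 0.1553]
tool_rot: [0.766, 0.643, -0.002, -0.0]
ft_force: [-5.7, -3.6, 4.7]
grip_width: 0.0108
grasp_force: 61.6
[0.3833647  0.24081756 0.15527075] toolx 79.98522595633878 [-0.81220534  1.15548765  0.21112006] [-5.6777602  -3.64261669  4.73069459]
clock: 33.5
eef_pos: [0.3831, 0.2409, 0.1553]
tool_rot: [0.798, 0.603, -0.002, -0.001]
ft_force: [-6.2, -3.0, 4.5]
grip_width: 0.0107
grasp_force: 61.6
[0.38305779 0.24088593 0.15526854] toolx 74.15729248614778 [-0.76222589  1.30180314 -0.04649705] [-6.20128606 -3.01099386  4.48820629]
1588 [-12.9 -10.6  -7.6  -2.6   2.2   4.5   6.6] 0.058 0.0708
{'c': (385, 245), 'size': (61, 35), 'long_deg': 50.9, 'z': 0.107, 'n': 5726}
```

```bash
python3 -m jog '[0,0,0,0,0,0,0,0,0,0,0,0,0,0,0,0,0,0,0,0,0,0,0,0,0,0,0,0,0,0]' 0;python3 -m jog '[0,0,0.04,0,0,0,0,0,0.09,0,0,0,0,0,0.14,0,0,0,0,0,0.19,0,0,0,-0.03,-0.03,0.2,0,0,0,-0.03,-0.06,0.2,0,0,0,-0.03,-0.06,0.2,0,0,0,-0.03,-0.06,0.2,0,0,0]'; python3 arm.py
```

```text
clock: 33.97
eef_pos: [0.3854, 0.2419, 0.1557]
tool_rot: [0.798, 0.602, 0.001, 0.0]
ft_force: [0.5, 0.5, 0.8]
grip_width: 0.0428
grasp_force: 0.0
clock: 34.63
eef_pos: [0.361, 0.1931, 0.316]
tool_rot: [0.799, 0.602, 0.001, 0.0]
ft_force: [-0.3, -0.8, 0.9]
grip_width: 0.0429
grasp_force: 0.0
437 [-13.1 -11.   -8.4  -4.    0.4   2.9   5. ] 0.058 0.071
{'c': (385, 244), 'size': (63, 12), 'long_deg': 74.0, 'z': 0.107, 'n': 1242}
```

```bash
python3 -m jog '[0.01,-0.05,0.03,0,0,0.05,0.024,-0.1,0.03,0,0,0.08,0.024,-0.15,0.03,0,0,0.08,0.024,-0.2,0.03,0,0,0.08,0.024,-0.242,0.03,0,0,0.08,0.024,-0.242,0.03,0,0,0.08,0.024,-0.242,0.03,0,0,0.08,0.024,-0.242,0.03,0,0,0.08]' 1; python3 - <<'E'
from h import *
o=bot.get_obs();M=R.from_quat(o['tool_rot']).as_matrix();print(o["eef_pos"],"toolx",np.degrees(np.arctan2(M[1,0],M[0,0])))
im,d,T,K=snap("wrist","c1");W=world(d,T,K);A=d>0;i=im.astype(int)
print("bar",rect(W,A,.125,.15,(.41,0)),"case",rect(W,A&(i[...,2]>i[...,0]+30),.09,.115,(.41,0)))
im,d,T,K=snap("top","t5");W=world(d,T,K);A=d>0;i=im.astype(int)
print("mat",rect(W,A&(i.max(2)<70),-.006,.012,(.5,-.21),.13))
cv2.imwrite("pics/t5c.png",cv2.resize(im[130:320,90:400,::-1],None,fx=2,fy=2))
E
```

```text
clock: 35.35
eef_pos: [0.3805, 0.0003, 0.3389]
tool_rot: [0.748, 0.664, -0.0, -0.001]
ft_force: [0.2, -0.3, -0.2]
grip_width: 0.0855
grasp_force: 0.0
[3.80493214e-01 3.07674004e-04 3.38929241e-01] toolx 83.21903232538337
bar {'c': (413, -3), 'size': (90, 12), 'long_deg': 83.2, 'z': 0.14, 'n': 1710} case {'c': (413, -2), 'size': (127, 78), 'long_deg': 82.9, 'z': 0.1, 'n': 9733}
mat {'c': (497, -219), 'size': (132, 99), 'long_deg': 83.4, 'z': 0.003, 'n': 1118}
```

View pics/t5c.png

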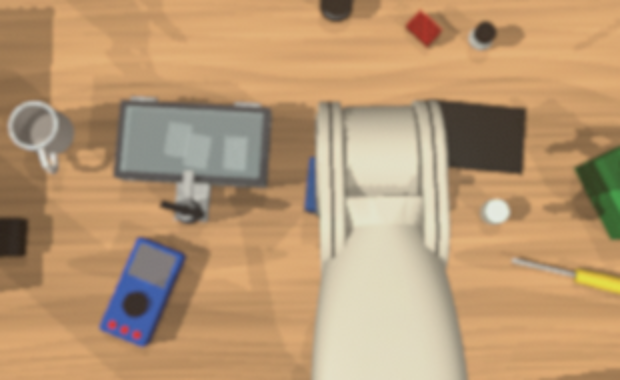

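```bash
python3 - <<'E'
import cv2
a=cv2.imread("pics/l1.png")[140:280,130:385];cv2.imwrite("pics/l1c.png",cv2.resize(a,None,fx=3,fy=3,interpolation=cv2.INTER_CUBIC))
E
```

```text
(no output)
```

View pics/l1c.png

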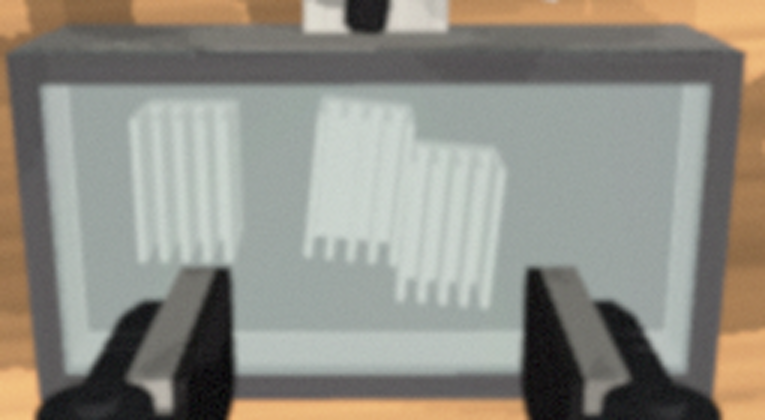

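Seen through the cover, all three modules lie flat; the right-hand pair now touch, after a knock. The jig is done. Now I'll fetch the case.

```bash
python3 -m jog '[0.02,0,-0.03,0,0,0,0.0405,-0.0025,-0.06,0,0,0,0.0405,-0.0025,-0.1,0,0,0,0.0405,-0.0025,-0.13,0,0,0,0.0405,-0.0025,-0.16,0,0,0,0.0405,-0.0025,-0.18,0,0,0,0.0405,-0.0025,-0.189,0,0,0,0.0405,-0.0025,-0.189,0,0,0,0.0405,-0.0025,-0.189,0,0,0]';python3 -m jog '[0,0,0,0,0,0,0,0,0,0,0,0,0,0,0,0,0,0,0,0,0,0,0,0,0,0,0,0,0,0,0,0,0,0,0,0,0,0,0,0,0,0,0,0,0,0,0,0,0,0,0,0,0,0]' -1;python3 -m jog '[0,0,0.025,0,0,0,0,0,0.06,0,0,0,0,0,0.1,0,0,0,0,0,0.1,0,0,0,0,0,0.1,0,0,0]'
```

```text
clock: 36.2
eef_pos: [0.4128, -0.0011, 0.1885]
tool_rot: [0.747, 0.665, 0.0, -0.0]
ft_force: [0.2, -0.1, 0.5]
grip_width: 0.0854
grasp_force: 0.0
clock: 36.95
eef_pos: [0.4121, -0.0021, 0.1885]
tool_rot: [0.748, 0.664, -0.0, -0.0]
ft_force: [-2.7, 0.3, 5.6]
grip_width: 0.0108
grasp_force: 59.5
clock: 37.37
eef_pos: [0.4133, -0.0021, 0.2686]
tool_rot: [0.748, 0.664, 0.001, 0.001]
ft_force: [-0.2, -0.1, -7.9]
grip_width: 0.011
grasp_force: 60.0
```

```bash
python3 -m jog '[0.02,-0.04,0,0,0,0,0.05,-0.08,0,0,0,0,0.08,-0.12,0,0,0,0,0.11,-0.16,0,0,0,0,0.11,-0.2,0,0,0,0,0.11,-0.24,0,0,0,0,0.11,-0.2585,0,0,0,0,0.11,-0.2585,0,0,0,0,0.11,-0.2585,0,0,0,0,0.11,-0.2585,0,0,0,0]'; python3 - <<'E'
from h import *
o=bot.get_obs();M=R.from_quat(o['tool_rot']).as_matrix();print(o["eef_pos"],"toolx",np.degrees(np.arctan2(M[1,0],M[0,0])))
im,d,T,K=snap("wrist","c2");W=world(d,T,K);A=d>0;i=im.astype(int)
z=o["eef_pos"][2]
print("case",rect(W,A&(i[...,2]>i[...,0]+30),.16,.2,(.5,-.21)))
E
```

```text
clock: 38.2
eef_pos: [0.4994, -0.2081, 0.2656]
tool_rot: [0.748, 0.664, -0.001, -0.003]
ft_force: [-0.5, -0.6, -5.8]
grip_width: 0.0107
grasp_force: 59.6
[ 0.49935461 -0.20813439  0.26555553] toolx 83.22943877798784
case {'c': (500, -191), 'size': (98, 83), 'long_deg': 83.2, 'z': 0.177, 'n': 22135}
```

```bash
python3 -m jog '[0,-0.001,-0.04,0,0,0,0,-0.001,-0.07,0,0,0,0,-0.001,-0.085,0,0,0,0,-0.001,-0.091,0,0,0,0,-0.001,-0.095,0,0,0,0,-0.001,-0.095,0,0,0,0,-0.001,-0.095,0,0,0]'; python3 -m jog '[0,0,-0.001,0,0,0,0,0,-0.002,0,0,0,0,0,-0.002,0,0,0]'
```

```text
clock: 38.83
eef_pos: [0.5009, -0.2082, 0.1936]
tool_rot: [0.747, 0.665, 0.001, 0.0]
ft_force: [-1.7, 3.0, 1.5]
grip_width: 0.0108
grasp_force: 60.7
clock: 39.08
eef_pos: [0.5013, -0.208, 0.1934]
tool_rot: [0.747, 0.665, 0.002, 0.001]
ft_force: [-4.0, 6.6, 11.0]
grip_width: 0.0106
grasp_force: 61.9
```

```bash
python3 -m jog '[0,0,0,0,0,0,0,0,0,0,0,0,0,0,0,0,0,0,0,0,0,0,0,0,0,0,0,0,0,0,0,0,0,0,0,0]' 1;python3 -m jog '[0,0,0.04,0,0,0,0,0,0.09,0,0,0,-0.03,0,0.14,0,0,0,-0.07,0,0.19,0,0,0,-0.07,0,0.2,0,0,0,-0.07,0,0.2,0,0,0,-0.07,0,0.2,0,0,0]'; python3 - <<'E'
from h import *
im,d,T,K=snap("wrist","c3");W=world(d,T,K);A=d>0;i=im.astype(int)
print("bar",rect(W,A,.125,.155,(.5,-.21)),"case",rect(W,A&(i[...,2]>i[...,0]+30),.09,.115,(.5,-.21)))
print("mat",rect(W,A&(i.max(2)<70),-.005,.012,(.5,-.21),.13))
m=A&(i[...,2]>i[...,0]+30)&(W[...,2]>.09)&(W[...,2]<.115)&(np.hypot(W[...,0]-.5,W[...,1]+.21)<.09)
p=W[m];s=np.linalg.lstsq(np.c_[p[:,0]-.5,p[:,1]+.21,np.ones(len(p))],p[:,2],rcond=None)[0];print("tilt",s)
for l in("case_grip","pot"): print(l,[(tow(T,r["at"]).round(3).tolist(),round(r["confidence"],2)) for r in bot.tip_of(l,"wrist")[:2]])
E
```

```text
clock: 39.58
eef_pos: [0.5006, -0.2098, 0.1905]
tool_rot: [0.748, 0.664, -0.0, 0.0]
ft_force: [0.6, -0.1, -0.5]
grip_width: 0.0814
grasp_force: 0.0
clock: 40.17
eef_pos: [0.4447, -0.2101, 0.3522]
tool_rot: [0.748, 0.664, 0.001, 0.002]
ft_force: [-0.1, 0.8, -0.8]
grip_width: 0.0853
grasp_force: 0.0
bar {'c': (502, -205), 'size': (90, 13), 'long_deg': 83.0, 'z': 0.142, 'n': 1706} case {'c': (502, -204), 'size': (127, 79), 'long_deg': 83.1, 'z': 0.103, 'n': 9457}
mat {'c': (500, -209), 'size': (156, 107), 'long_deg': 83.2, 'z': 0.003, 'n': 1675}
tilt [ 0.00695363 -0.00310415  0.10273169]
case_grip [([0.503, -0.207, 0.13], 0.55)]
pot [([0.381, -0.23, 0.002], 0.84)]
```

View pics/c3.png

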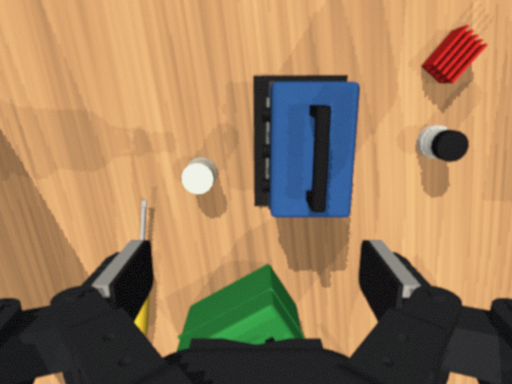

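The case stands flat at px (312,150), but it sits about 5 mm in +y and 2 mm in +x off the mat's centre. I'll correct that.

```bash
python3 -m jog '[0.03,0,-0.04,0,0,0,0.071,0.005,-0.08,0,0,0,0.071,0.005,-0.12,0,0,0,0.071,0.005,-0.16,0,0,0,0.071,0.005,-0.185,0,0,0,0.071,0.005,-0.199,0,0,0,0.071,0.005,-0.199,0,0,0,0.071,0.005,-0.199,0,0,0]';python3 -m jog '[0,0,0,0,0,0,0,0,0,0,0,0,0,0,0,0,0,0,0,0,0,0,0,0,0,0,0,0,0,0,0,0,0,0,0,0,0,0,0,0,0,0,0,0,0,0,0,0,0,0,0,0,0,0]' -1;python3 -m jog '[0,0,0.01,0,0,0,0,0,0.02,0,0,0,0,-0.003,0.02,0,0,0,-0.002,-0.0065,0.02,0,0,0,-0.002,-0.0065,0.02,0,0,0,-0.002,-0.0065,0.02,0,0,0]'; python3 -m jog '[0,0,-0.006,0,0,0,0,0,-0.012,0,0,0,0,0,-0.017,0,0,0,0,0,-0.0195,0,0,0,0,0,-0.0195,0,0,0,0,0,-0.0195,0,0,0]'
```

```text
clock: 40.98
eef_pos: [0.5006, -0.2051, 0.1893]
tool_rot: [0.747, 0.664, -0.001, -0.002]
ft_force: [-0.1, -0.1, -0.3]
grip_width: 0.0856
grasp_force: 0.0
clock: 41.73
eef_pos: [0.501, -0.2057, 0.192]
tool_rot: [0.748, 0.664, -0.0, 0.0]
ft_force: [-3.4, 0.5, 5.8]
grip_width: 0.0109
grasp_force: 59.8
clock: 42.23
eef_pos: [0.4992, -0.2109, 0.2067]
tool_rot: [0.748, 0.664, -0.0, -0.001]
ft_force: [0.5, 0.3, -6.3]
grip_width: 0.0107
grasp_force: 59.0
clock: 42.73
eef_pos: [0.4996, -0.2106, 0.1922]
tool_rot: [0.748, 0.664, 0.0, -0.0]
ft_force: [-1.7, 0.6, 0.2]
grip_width: 0.0105
grasp_force: 59.8
```

```bash
python3 -m jog '[0,0,-0.001,0,0,0,0,0,-0.001,0,0,0]'; python3 -m jog '[0,0,0,0,0,0,0,0,0,0,0,0,0,0,0,0,0,0,0,0,0,0,0,0,0,0,0,0,0,0,0,0,0,0,0,0]' 1;python3 -m jog '[0,0,0.04,0,0,0,0,0,0.09,0,0,0,-0.03,0,0.14,0,0,0,-0.07,0,0.19,0,0,0,-0.07,0,0.2,0,0,0,-0.07,0,0.2,0,0,0,-0.07,0,0.2,0,0,0]'; python3 - <<'E'
from h import *
im,d,T,K=snap("wrist","c4");W=world(d,T,K);A=d>0;i=im.astype(int)
print("bar",rect(W,A,.125,.155,(.5,-.21)),"case",rect(W,A&(i[...,2]>i[...,0]+30),.09,.115,(.5,-.21)))
print("mat",rect(W,A&(i.max(2)<70),-.005,.012,(.5,-.21),.13))
im,d,T,K=snap("top");W=world(d,T,K);A=d>0
print("cover",rect(W,A,.05,.066,(.49,.236),.16),"tgrip",rect(W,A,.095,.115,(.385,.244),.06))
for l in("case_grip","pot","flux","meter","spool","driver","mug"): print(l,[(tow(T,r["at"]).round(3).tolist(),round(r["confidence"],2)) for r in bot.tip_of(l,"top")[:2]])
E
```

```text
clock: 42.9
eef_pos: [0.4997, -0.2106, 0.1922]
tool_rot: [0.748, 0.664, 0.0, 0.0]
ft_force: [-4.1, 1.9, 4.2]
grip_width: 0.0107
grasp_force: 60.5
clock: 43.4
eef_pos: [0.4998, -0.2109, 0.191]
tool_rot: [0.748, 0.664, 0.0, 0.0]
ft_force: [-0.3, 0.1, 0.3]
grip_width: 0.0821
grasp_force: 0.0
clock: 43.98
eef_pos: [0.4439, -0.2112, 0.3527]
tool_rot: [0.748, 0.664, 0.001, 0.002]
ft_force: [-0.3, 0.2, 0.1]
grip_width: 0.0854
grasp_force: 0.0
bar {'c': (500, -210), 'size': (89, 12), 'long_deg': 83.1, 'z': 0.142, 'n': 1700} case {'c': (500, -209), 'size': (128, 79), 'long_deg': 83.3, 'z': 0.103, 'n': 9384}
mat {'c': (500, -209), 'size': (157, 106), 'long_deg': 83.1, 'z': 0.003, 'n': 1943}
cover {'c': (493, 236), 'size': (231, 128), 'long_deg': 86.1, 'z': 0.062, 'n': 2850} tgrip {'c': (384, 243), 'size': (63, 12), 'long_deg': 73.8, 'z': 0.107, 'n': 92}
case_grip [([0.5, -0.209, 0.135], 0.98), ([0.427, 0.24, 0.061], 0.25)]
pot [([0.377, -0.235, 0.006], 0.62)]
flux [([0.66, -0.23, 0.003], 0.52)]
meter [([0.26, 0.313, -0.004], 0.83), ([0.429, 0.239, 0.062], 0.73)]
spool [([0.72, 0.009, 0.001], 0.78)]
driver []
mug [([0.387, 0.244, 0.09], 0.66), ([0.514, 0.472, -0.0], 0.64)]
```

The case is centred on the mat, the cover is shut and the latch is set.

```bash
python3 -c "
from workcell import bot
print(bot.job_done())"
```

```text
the job is handed in; nothing more can be done
None
```

The job is handed in, with no verdict returned: three modules lie flat in the shut jig (two now touch), the T-grip slipped about 25° past the arm's stop, and the case is centred on its mat to about 1 mm, with the bystanders re-checked unmoved except the screwdriver, which the last detection missed.

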